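# Clamp a paddle brush in the crank vise

### The arm

A 6-joint arm with a two-finger parallel gripper is mounted at the origin on the work surface. World frame = base frame: x ahead of the robot, y to its left, z up, the work surface at z = 0. Lengths are in m, angles in rad, forces in N, time in s.
With the tool pointing down it reaches from about 0.275 to 0.875 m from the base axis. Payload 12.5 kg.
Tool frame: the origin (TCP) lies on the centre line of the jaws, within the pads' length; the fingertips stand r.finger_overhang ahead of it and the grasp point (between the pads) lies 3 mm ahead of it (r.finger_overhang is the distance from the TCP to the fingertips, in m); z points along the fingers, y is the line along which they close (so a half turn about z gives the same grasp; the last joint's range is limited). The gripper opens to 85 mm and grips with 20 to 120 N. Pads are 22 mm wide; open, the fingers measure 114 mm over their backs; the gripper's body (76 mm by 85 mm) begins 54 mm behind the grasp point. The pads swing forward as they close: fully open they stand 13 mm farther back than shut.
Start: joints at [1.258, 0.351, 1.652, -0, 1.139, -0.085], TCP at [0.124, 0.536, 0.253] pointing down, gripper open.
Joint ranges: [-2.75, 2.75], [-0.79, 2.1], [0.01, 2.65], [-1.57, 4.71], [0.07, 3.14], [-2.87, 2.87]. Speed limits (rad/s): [2.22, 2.22, 2.79, 3.14, 3.14, 3.14].

### API

Orientations are given as a unit quaternion [x, y, z, w].
In Python, from cell import r, optics gives the robot as it stands. The module is installed in compiled form; this text tells all that it offers. Calls block until the motion is done:
- r.move_to(position, orientation): joint-space move of the TCP to a pose.
- r.move_linear(position, rot=None, vel=0.15): straight line of the TCP; rot=None keeps the orientation; vel is the mean speed in m/s.
- r.set_joints(angles): joint-space move.
- r.set_gripper(opening, squeeze=None): opening from 0.0 (shut) to 1.0 (fully open); squeeze is the grip in N (None keeps the last); returns when the fingers have stopped.
- r.sleep(seconds).
- r.inverse_kinematics(position, orientation): joint angles nearest the present ones, or None.
- optics.get_image(name): name is "scene" or "top"; returns a dict with "pixels" (420x560x3 uint8, red, green, blue), "depth" (420x560 float32, m along the optical axis (not along the pixel's ray), 0 where there is no reading), "fx", "fy", "cx", "cy" (pixels), "D" ([k1, k2, p1, p2, k3] as OpenCV has them; the pictures are not rectified), "camera_from_world" (4x4, takes a point from world to camera coordinates). Camera axes: x right, y down, z forward; pixel columns grow to the right and rows downward; lengths in m; the calibration is good to about 2 mm. A picture is of the moment at which its call begins.
A pose or a line that the arm cannot do raises r.PlanningError and nothing moves.
- r.hand_in(): hands the job in; it is judged then, once.
Readings, each from a call of its own:
- r.current_t(): time.
- r.current_q(): joint angles.
- r.current_qvel(): joint speeds.
- r.current_effort(): joint torques, N m.
- r.current_tool_pos(): TCP position.
- r.current_ee_rot(): TCP orientation.
- r.current_contact_force(): force on the tool from outside, world axes, zero at the start.
- r.current_torque(): the same for the moment, N m.
- r.current_opening(): opening from 0.0 (shut) to 1.0 (fully open).
- r.current_finger_force(): force on a finger pad.
Only numpy, scipy, OpenCV 4.12 (cv2) and the standard library are available. Lean on these libraries where they do the work, as an engineer would, in place of code of your own. Each camera call takes 0.05 s, during which the arm holds its last target. There are 200 camera calls.

### The job

Lay the rectangular paddle brush on the bed of the small vise, on its back with the bristles up, its head centred between the two open jaws and its handle sticking out clear of the vise to one side. Let go of it, then turn the crank until the sliding jaw has pushed the head against the fixed jaw and its sprung pad is visibly squeezed, so that the head is firmly held; do not force the crank on once the pad is squeezed home, or the brush is crushed. Leave the other things on the ledge where they are.

Things in the scene. Friction and masses are not known exactly. Their poses are not given: they have to be found in the camera images.
- paddle_brush: the workpiece: pink paddle brush lying on its back, black bristles up (34 mm high in all). Rectangular head 80 (its x) x 62 (y) x 16 mm with straight sides; handle 24 mm wide, 16 mm thick, along -x to x = -149 mm. About 0.11 kg, balance point 20 mm from the head's centre towards the handle. Origin: centre of the head's underside; z up through the bristles
- brush_grip (a point): good grasp point on the paddle brush's handle, 68 mm from the head's centre (28 mm behind the head), 10 mm above its underside; the handle is 24 mm wide along the brush's y
- vise: grey vise bolted to the ledge, screw along its y. Origin on the ledge, below the midpoint between the fixed jaw and the fully open sliding jaw; z up. Flat bed, x -45 to 45 mm, y -112 to 90 mm, top at z = 60 mm; foot flange 130 mm wide (x), 12 mm high. End block 70 mm wide at y = -112 to -88 mm, up to z = 110 mm; the crank is outside it, at the -y end
- fixed_jaw: fixed jaw at the +y end of the vise: 80 mm wide (vise x), 38 mm thick, from the bed to 44 mm above it. Origin: at the bottom middle of its gripping face, which is at vise y = +50 mm
- jaw: sliding jaw, 80 mm wide, from the bed to 44 mm above it, moved along vise +y by the crank. Its gripping face is a steel pad on springs that stands 6 mm off the jaw block and yields under load (15 N per mm, so 38 N per rad of crank). Origin: at the bottom middle of the pad's face when unloaded (vise y = -50 mm when fully open). The gap between the faces is 85 to 100 mm at the start
- crank (a joint): crank angle (rad), 0 = fully open (gap 100 mm), grows clockwise as seen from the crank end looking along vise +y; a full turn closes the jaw 16 mm. The jaws meet the 62 mm head at about 14.9 rad. Stays where left, turns with about 3 N at the handle. Throw 45 mm: at angle q the handle is at vise x = 45 sin q mm, z = 88 + 45 cos q mm
- crank_grip (a point): grip point on the crank's black handle: a round sleeve 20 mm in diameter, 62 mm long, parallel to vise y, sticking out from the crank arm along -y; it spins freely on its pin, so it can stay gripped while the crank goes round. This point is 42 mm from its inner end and 20 mm from its outer end
- crank_axis (a point): point on the crank's axis of rotation (fixed, vise y = -176.5 mm, 88 mm above the ledge), in the plane in which the handle's grip point goes round
- hairpin_jar: bystander: clear acrylic jar of hairpins, 68 mm across, 85 mm high; origin at the centre of its underside
- tweezer: bystander: steel tweezer, 115 mm long along its x, lying flat; origin near its middle, underneath
- compact: bystander: folded round compact mirror, black, 80 mm across, 19 mm high; origin at the centre of its underside
- round_brush: bystander: round brush lying on its side, 190 mm long along its x, 47 mm across; origin under its neck
- oval_brush: bystander: small pink brush with an oval head 76 by 52 mm, 148 mm long along its x, lying bristles up; origin under the head's centre
- comb: bystander: black comb, 170 mm long along its x, lying flat; origin under its middle
- lotion: bystander: white bottle with metal cap, 56 mm across, 150 mm high; origin at the centre of its underside
Mind the look-alikes: they are no part of the job. Leave any yellow look-alike of the paddle_brush alone.

How it is judged:
By the outcome, as a careful person would: the job done as asked, in the order asked, and still so for the second after the job is handed in, with the robot touching nothing.
It also fails if it takes over 72 s, if anything falls off the work surface, if the arm or the gripper's body presses on something with over 40 N, if the wrist force passes 120 N, or if a joint passes its speed limit or range.

## Working session

There is one attempt and no reset: what is moved stays moved. The work goes in short steps, each a Python script; the robot and the scene stay as the last script left them, time stands still between calls to the robot, and variables do not carry over. Pictures are saved under pics/ and viewed, at most 10 in all, crops included, and the job is handed in when it is done.

```bash
mkdir -p pics; cat > h.py <<'E'
import numpy as np, cv2
from cell import r, optics
def shot(n):
    im=optics.get_image(n); return im
def K(im): return np.array([[im['fx'],0,im['cx']],[0,im['fy'],im['cy']],[0,0,1.]])
def world(im,uv,z=None):
    """pixels -> world: by plane height z or by depth"""
    uv=np.asarray(uv,float).reshape(-1,2)
    n=cv2.undistortPoints(uv[:,None],K(im),np.array(im['D'],float))[:,0]
    d=np.c_[n,np.ones(len(n))]; T=np.linalg.inv(im['camera_from_world'])
    o=T[:3,3]; w=d@T[:3,:3].T
    if z is None:
        s=im['depth'][uv[:,1].round().astype(int),uv[:,0].round().astype(int)]
    else: s=(z-o[2])/w[:,2]
    return o+w*s[:,None]
def cloud(im):
    h,w=im['depth'].shape; v,u=np.mgrid[:h,:w]
    return world(im,np.c_[u.ravel(),v.ravel()]).reshape(h,w,3)
def save(im,name): cv2.imwrite('pics/'+name,im['pixels'][:,:,::-1])
E
python3 - <<'E'
from h import *
for n in('scene','top'):
    im=shot(n); save(im,n+'0.png'); np.save(n+'0.npy',im,allow_pickle=True)
    print(n,np.linalg.inv(im['camera_from_world'])[:3].round(3).tolist(),im['fx'])
print(r.finger_overhang,r.current_t(),r.current_ee_rot(),r.current_tool_pos())
E
```

```text
scene [[0.856, 0.39, -0.34, 1.021], [0.517, -0.622, 0.588, -0.924], [0.018, -0.68, -0.733, 1.231]] 523.7346065039762
top [[0.007, -0.983, 0.186, 0.256], [-1.0, -0.006, 0.003, -0.051], [-0.002, -0.186, -0.983, 1.308]] 486.02080142343584
0.022 0.1 [ 1.13634073e-01  9.93522532e-01 -5.16764324e-04 -9.25203785e-05] [0.12409971 0.5355363  0.25282012]
```

View pics/scene0.png

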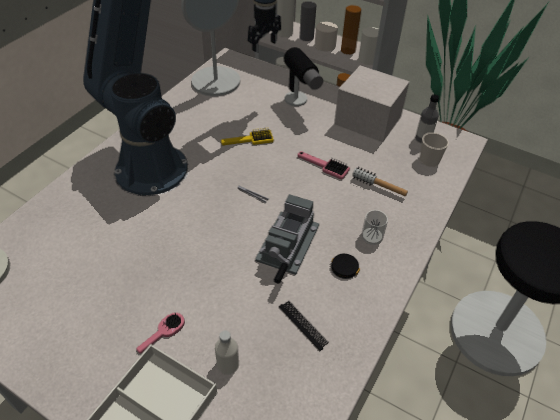

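View pics/top0.png

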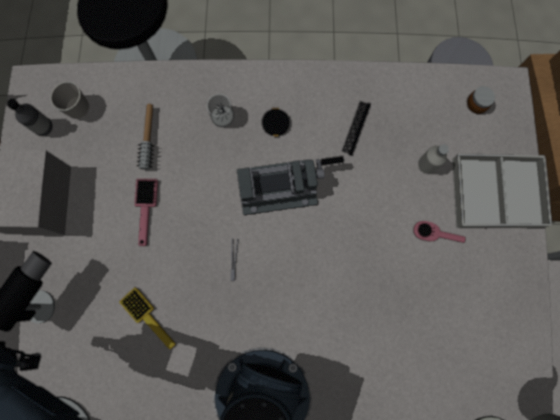

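The scene shows the pink paddle brush at top-view pixel (146,190) (handle to (143,243), towards the robot). The vise is at (280,188) with its crank on the right (world -y) at (330,161). The yellow look-alike is at (140,305), and the oval pink brush at (425,230) is also a bystander.

```bash
cat > m.py <<'E'
from h import *
def rect(p):
    p=np.asarray(p,np.float32); c,s,a=cv2.minAreaRect(p*1000); return np.round(c,1),np.round(s,1),round(a,1)
out=[]
for n in('top','scene'):
    im=np.load(n+'0.npy',allow_pickle=True).item(); C=cloud(im)
    hsv=cv2.cvtColor(im['pixels'],cv2.COLOR_RGB2HSV)
    X,Y,Z=C[...,0],C[...,1],C[...,2]
    print(n,'table z',np.median(Z[(X>.3)&(X<.6)&(Y>-.2)&(Y<.2)]))
    pink=((hsv[...,0]>165)|(hsv[...,0]<5))&(hsv[...,1]>90)&(hsv[...,2]>50)
    nn,L,S,ce=cv2.connectedComponentsWithStats(pink.astype(np.uint8))
    for i in range(1,nn):
        if S[i,4]>60 and .1<np.median(X[L==i])<.7:
            m=L==i; print(' pink',S[i].tolist(),ce[i].round(),'medZ',np.median(Z[m]).round(3),'depthrect',rect(C[m][:,:2]),'plane16',rect(world(im,np.argwhere(m)[:,::-1],.016)[:,:2]))
    V=(X>.35)&(X<.65)&(Y>-.35)&(Y<.2)
    for lo,hi in((.095,.12),(.05,.07),(.008,.018)):
        m=V&(Z>lo)&(Z<hi); l,L,S,ce=cv2.connectedComponentsWithStats(m.astype(np.uint8))
        for i in range(1,l):
            if S[i,4]>12:
                P=C[L==i]; print(' vise',lo,S[i].tolist(),'z',np.median(P[:,2]).round(3),rect(P[:,:2]))
    big=cv2.resize(im['pixels'][140:225,225:365] if n=='top' else im['pixels'][185:295,245:330],None,fx=5,fy=5,interpolation=cv2.INTER_CUBIC); out.append(cv2.convertScaleAbs(big,alpha=1.8))
h=max(o.shape[0] for o in out); I=np.hstack([cv2.copyMakeBorder(o,0,h-o.shape[0],0,0,0) for o in out])
f=800/I.shape[1]; cv2.imwrite('pics/vise.png',cv2.resize(I,None,fx=f,fy=f)[:,:,::-1])
E
python3 m.py
```

```text
top table z 0.0008649107471031536
 pink [136, 181, 21, 64, 299] [147. 214.] medZ 0.015 depthrect (array([358.9, 175.7]), array([475.5, 149.6]), 48.1) plane16 (array([487.4, 330.6]), array([ 52.4, 177.5]), 78.8)
 pink [415, 222, 49, 20, 320] [435. 233.] medZ 0.014 depthrect (array([ 373.8, -284.7]), array([ 84.4, 516.5]), 17.5) plane16 (array([ 429.6, -475.5]), array([138.9,  45.1]), 76.2)
 vise 0.095 [287, 160, 37, 32, 682] z 0.104 (array([ 571.7, -109.6]), array([80. , 89.6]), 9.0)
 vise 0.095 [236, 167, 19, 32, 459] z 0.103 (array([547.9,  46.8]), array([80.4, 38. ]), 9.0)
 vise 0.05 [333, 156, 6, 5, 14] z 0.068 (array([ 626.9, -188. ]), array([ 9.6, 14.7]), 57.7)
 vise 0.05 [316, 158, 28, 8, 75] z 0.067 (array([ 615.5, -173.5]), array([18.1, 72.1]), 1.9)
 vise 0.05 [300, 163, 5, 8, 29] z 0.06 (array([602.4, -99.9]), array([20.9,  8.7]), 8.0)
 vise 0.05 [241, 165, 76, 40, 1372] z 0.059 (array([559. , -33.2]), array([ 90. , 199.7]), 8.1)
 vise 0.008 [301, 159, 6, 4, 14] z 0.013 (array([ 632.6, -106.4]), array([ 7.4, 15.9]), 12.2)
 vise 0.008 [251, 162, 36, 8, 98] z 0.012 (array([618
[... 495 characters left out ...]
483.3]), array([144.2,  54.1]), 83.9)
 vise 0.095 [284, 194, 29, 18, 285] z 0.102 (array([551. ,  42.4]), array([81.2, 43.3]), 6.0)
 vise 0.095 [265, 225, 33, 29, 545] z 0.103 (array([ 573.9, -113.2]), array([80.9, 93.2]), 6.5)
 vise 0.05 [273, 209, 40, 75, 799] z 0.059 (array([570.8, -76.6]), array([ 88.9, 290.3]), 9.4)
 vise 0.05 [261, 245, 8, 10, 35] z 0.057 (array([ 542.9, -137. ]), array([14.7, 28.7]), 59.2)
 vise 0.008 [276, 212, 6, 11, 20] z 0.014 (array([491.6,  32.3]), array([ 6.1, 45.9]), 9.3)
 vise 0.008 [286, 222, 33, 51, 356] z 0.012 (array([617.4, -29.6]), array([ 30.8, 208. ]), 6.1)
 vise 0.008 [255, 254, 25, 13, 77] z 0.012 (array([ 551.8, -139.3]), array([23. , 76.8]), 84.7)
```

View pics/vise.png

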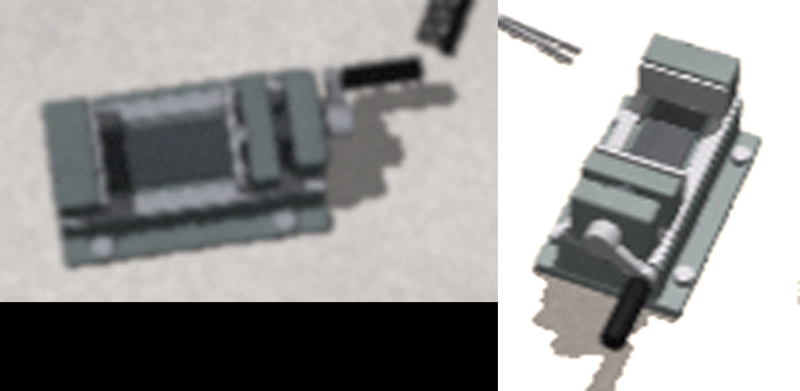

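Vise: origin ≈ (0.558, -0.022), yaw ≈ 8.5°. The bed measures 90 mm wide and 59 mm high, the jaw tops 103 mm and the fixed jaw 80x38, which all match. The crank is at ~2.2–2.5 rad, with the gap at ~94 mm. The pink rectangles are dirty, so I'll measure the brush from height and the handle by its rays.

```bash
cat > b.py <<'E'
from h import *
for n in('top','scene'):
    im=np.load(n+'0.npy',allow_pickle=True).item(); C=cloud(im); X,Y,Z=C[...,0],C[...,1],C[...,2]
    m=(X>.36)&(X<.64)&(Y>.24)&(Y<.42)&(Z>.008)&(Z<.06)
    l,L,S,ce=cv2.connectedComponentsWithStats(m.astype(np.uint8))
    for i in range(1,l):
        if S[i,4]<60: continue
        P=C[L==i]; 
        c,s,a=cv2.minAreaRect((P[:,:2]*1000).astype(np.float32)); print(n,S[i].tolist(),'zmed',np.median(P[:,2]).round(3),'zmax',P[:,2].max().round(3),np.round(c,1),np.round(s,1),round(a,1))
        # slices along x: y range
        for x in np.arange(.38,.60,.015):
            q=P[abs(P[:,0]-x)<.0075]
            if len(q)>3: print('   x%.3f y %.1f..%.1f mid %.1f z %.3f'%(x,q[:,1].min()*1e3,q[:,1].max()*1e3,500*(q[:,1].min()+q[:,1].max()),q[:,2].max()))
    # crank handle: dark points
    hs=cv2.cvtColor(im['pixels'],cv2.COLOR_RGB2HSV)
    m=(X>.56)&(X<.68)&(Y>-.26)&(Y<-.12)&(Z>.03)&(Z<.14)&(hs[...,2]<45)
    l,L,S,ce=cv2.connectedComponentsWithStats(m.astype(np.uint8)); i=1+S[1:,4].argmax(); P=C[L==i]
    a=np.radians(8.5); R=np.array([[np.cos(a),-np.sin(a)],[np.sin(a),np.cos(a)]])
    v=(P[:,:2]-[.5585,-.0225])@R*1000
    print(n,'handle vise x',np.percentile(v[:,0],[5,50,95]).round(1),'y',v[:,1].min().round(1),v[:,1].max().round(1),'z',np.percentile(P[:,2],[5,50,95]).round(4),len(P))
    print(np.polyfit(v[:,1],v[:,0],1))
E
python3 b.py
```

```text
top [136, 155, 18, 16, 195] zmed 0.035 zmax 0.046 [622.2 333.9] [48.4 35.5] 89.7
top [134, 178, 24, 69, 979] zmed 0.017 zmax 0.041 [486.6 329.4] [190.7  63. ] 0.8
   x0.395 y 318.4..341.2 mid 329.8 z 0.021
   x0.410 y 318.8..342.5 mid 330.7 z 0.021
   x0.425 y 318.2..343.4 mid 330.8 z 0.020
   x0.440 y 319.0..342.5 mid 330.8 z 0.022
   x0.455 y 318.1..342.1 mid 330.1 z 0.026
   x0.470 y 317.5..340.8 mid 329.2 z 0.023
   x0.485 y 316.9..342.6 mid 329.8 z 0.020
   x0.500 y 299.9..360.5 mid 330.2 z 0.022
   x0.515 y 298.3..361.3 mid 329.8 z 0.036
   x0.530 y 299.9..361.4 mid 330.6 z 0.041
   x0.545 y 299.8..359.0 mid 329.4 z 0.038
   x0.560 y 300.0..361.0 mid 330.5 z 0.036
   x0.575 y 299.2..358.9 mid 329.0 z 0.036
top handle vise x [28.9 34.4 41.5] y -193.6 -134.2 z [0.065  0.0702 0.0746] 130
[7.88009174e-03 3.62392814e+01]
scene [297, 151, 53, 28, 472] zmed 0.016 zmax 0.038 [491.5 319.6] [187.4  65.6] 2.8
   x0.395 y 317.5..337.1 mid 327.3 z 0.016
   x0.410 y 314.8..339.1 mid 326.9 z 0.018
   x0.425 y 313.5..338.7 mid 326.1 z 0.021
   x0.440 y 314.3..336.3 mid 325.3 z 0.022
   x0.455 y 313.6..339.8 mid 326.7 z 0.021
   x0.470 y 311.5..340.5 mid 326.0 z 0.019
   x0.485 y 315.2..338.7 mid 326.9 z 0.022
   x0.500 y 298.9..337.4 mid 318.2 z 0.020
   x0.515 y 291.1..350.5 mid 320.8 z 0.035
   x0.530 y 293.8..354.1 mid 323.9 z 0.035
   x0.545 y 292.7..349.1 mid 320.9 z 0.033
   x0.560 y 294.8..351.2 mid 323.0 z 0.038
   x0.575 y 290.7..356.9 mid 323.8 z 0.032
   x0.590 y 296.8..351.0 mid 323.9 z 0.020
scene [352, 166, 14, 14, 95] zmed 0.033 zmax 0.045 [623.3 335.4] [32.6 47.4] 1.4
scene handle vise x [-6.7 40.3 49. ] y -200.9 -110.7 z [0.0333 0.0667 0.0739] 191
[ -0.37312759 -24.27515107]
```

The top view is clean: brush yaw ≈ 0, extent x 391–582 mm, width 63, so the head centre is ≈ (0.542, 0.329). Next I'll grip the handle and carry it above the vise.

```bash
cat >> h.py <<'E'
A=np.radians(8.5); VO=np.array([.5595,-.0240])
def down(deg):  # tool down, closing line (tool y) at this world angle
    p=np.radians(deg+90)/2; return [np.cos(p),np.sin(p),0,0]
def vw(x,y,z):  # vise mm -> world m
    c,s=np.cos(A),np.sin(A); return [VO[0]+(c*x-s*y)/1000,VO[1]+(s*x+c*y)/1000,z/1000]
def st(t=''): print(t,'t%.1f'%r.current_t(),np.round(r.current_tool_pos(),4),'open %.3f F'%r.current_opening(),np.round(r.current_contact_force(),1),'pad',np.round(r.current_finger_force(),1))
E
python3 - <<'E'
from h import *
r.move_to([.4745,.3285,.13],down(90)); r.set_gripper(.6)
r.move_linear([.4745,.3285,.027]); st('down')
r.set_gripper(0,50); st('grip')
r.move_linear([.4745,.3285,.19]); st('up')
p=vw(-68,3,150); r.move_to(p,down(98.5)); st('over'); print(p)
for n in('top','scene'):
    im=shot(n); np.save(n+'1.npy',im,allow_pickle=True)
    C=cloud(im)
    hs=cv2.cvtColor(im['pixels'],cv2.COLOR_RGB2HSV)
    m=((hs[...,0]>165)|(hs[...,0]<5))&(hs[...,1]>90)&(hs[...,2]>50)&(C[...,2]>.08)&(abs(C[...,0]-.5)<.2)&(abs(C[...,1])<.15)
    print(n,m.sum(),cv2.minAreaRect((C[m][:,:2]*1000).astype(np.float32)),np.percentile(C[m][:,2],[10,50,90]))
    save(im,n+'1.png')
a=cv2.imread('pics/top1.png')[120:270,200:400];b=cv2.imread('pics/scene1.png')[150:300,220:420]
cv2.imwrite('pics/c1.png',cv2.resize(np.hstack([a,b]),None,fx=2,fy=2))
E
```

```text
down t2.9 [0.475  0.3288 0.0277] open 0.596 F [-0.1 -0.3  0.6] pad 0.0
grip t3.3 [0.4751 0.3289 0.0282] open 0.264 F [-1.3 -0.5  5.5] pad 49.8
up t4.5 [0.4741 0.3283 0.1891] open 0.262 F [ 0.1  0.1 -1.4] pad 49.0
over t5.9 [ 0.4921 -0.0305  0.15  ] open 0.264 F [ 0.3 -0.3 -1.7] pad 49.0
[np.float64(0.4918034930580008), np.float64(-0.03108399236672777), 0.15]Traceback (most recent call last):
  File "<stdin>", line 12, in <module>
    return _quantile_unchecked(
        a, q, axis, out, overwrite_input, method, keepdims, weights)
    return _ureduce(a,
                    func=_quantile_ureduce_func,
    ...<5 lines>...
                    overwrite_input=overwrite_input,
                    method=method)
    r = func(a, **kwargs)
    result = _quantile(arr,
                       quantiles=q,
    ...<2 lines>...
                       out=out,
                       weights=wgt)
    slices_having_nans = np.isnan(arr[-1, ...])
                                  ~~~^^^^^^^^^
IndexError: index -1 is out of bounds for axis 0 with size 0
```

```bash
python3 - <<'E'
from h import *
for n in('top','scene'):
    im=shot(n); np.save(n+'1.npy',im,allow_pickle=True); save(im,n+'1.png')
a=cv2.imread('pics/top1.png')[120:270,200:400];b=cv2.imread('pics/scene1.png')[150:300,220:420]
cv2.imwrite('pics/c1.png',cv2.convertScaleAbs(cv2.resize(np.hstack([a,b]),None,fx=2,fy=2),alpha=1.5))
E
```

```text
(no output)
```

View pics/c1.png

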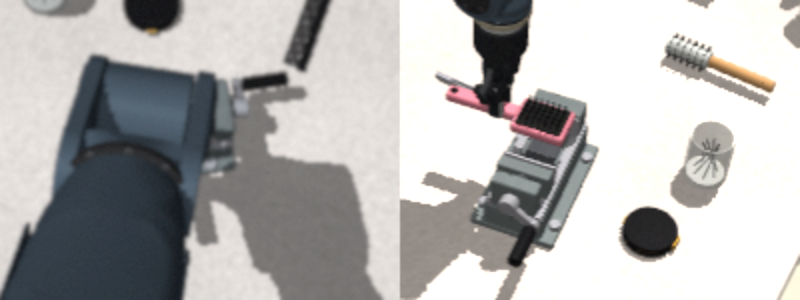

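The top view is blocked by the arm. The scene view shows the brush held level, bristles up, with its head over the gap at crop (543,118) and its handle to the left. I'll measure the head against the vise within that one view.

```bash
python3 - <<'E'
from h import *
R=np.array([[np.cos(A),-np.sin(A)],[np.sin(A),np.cos(A)]])
def V(P): return (P[:,:2]-VO)@R*1000
rng=lambda v:(np.percentile(v,[1,50,99],axis=0).round(1).tolist())
im=np.load('scene1.npy',allow_pickle=True).item(); C=cloud(im)
u0=C.reshape(-1,3); v=V(u0)
m=(abs(v[:,0])<60)&(abs(v[:,1])<60)&(u0[:,2]>.122)&(u0[:,2]<.17); print('brush',m.sum(),rng(v[m]),rng(u0[m,2]))
hs=cv2.cvtColor(im['pixels'],cv2.COLOR_RGB2HSV).reshape(-1,3)
pk=((hs[:,0]>165)|(hs[:,0]<5))&(hs[:,1]>90)&(hs[:,2]>40)&(u0[:,2]>.115)
for x0 in range(-150,60,10):
    k=pk&(abs(v[:,0]-x0)<5)&(abs(v[:,1])<60)
    if k.sum()>3: print(x0,k.sum(),'y',v[k,1].min().round(1),v[k,1].max().round(1),'z',np.median(u0[k,2]).round(4))
im=np.load('scene0.npy',allow_pickle=True).item(); c=cloud(im).reshape(-1,3); v=V(c)
for t,lo,hi,a,b in(('fixed',.1,.108,30,110),('slide',.1,.108,-85,-20),('bed',.056,.063,-30,40)):
    m=(c[:,2]>lo)&(c[:,2]<hi)&(v[:,1]>a)&(v[:,1]<b)&(abs(v[:,0])<60); print(t,m.sum(),rng(v[m]))
E
```

```text
brush 622 [[-59.4, -30.3], [-4.5, -7.8], [40.4, 26.8]] [0.1, 0.1, 0.2]
-140 16 y -11.7 11.6 z 0.1361
-130 21 y -13.2 9.8 z 0.1354
-120 24 y -10.7 9.1 z 0.1372
-110 27 y -14.8 11.3 z 0.135
-100 12 y -12.1 0.3 z 0.1337
-90 11 y -11.6 -5.1 z 0.1348
-80 11 y -56.4 -5.0 z 0.1462
-60 7 y 0.6 13.9 z 0.1356
-50 21 y -14.1 11.8 z 0.1352
-40 23 y -14.5 13.7 z 0.135
-30 25 y -29.6 17.1 z 0.1366
-20 14 y -30.4 -21.1 z 0.133
-10 16 y -29.0 -22.1 z 0.1338
0 17 y -32.2 -21.2 z 0.1342
10 15 y -30.4 -21.9 z 0.1328
20 15 y -29.3 -21.8 z 0.135
30 20 y -29.9 15.2 z 0.1324
40 47 y -29.7 31.1 z 0.1338
fixed 201 [[-36.9, 46.5], [4.8, 67.8], [40.4, 87.4]]
slide 170 [[-35.7, -80.7], [4.0, -67.7], [41.0, -46.8]]
bed 287 [[-41.0, -26.5], [4.2, 11.8], [44.9, 39.2]]
```

In the same view the head is centred on the vise to within 1–2 mm and level. I'll lower it, release, and look.

```bash
python3 - <<'E'
from h import *
r.move_linear(vw(-68,4,92),vel=.1); f0=r.current_contact_force()[2]; st('low')
for z in np.arange(91,86,-.75):
    r.move_linear(vw(-68,4,z),vel=.03)
    if r.current_contact_force()[2]-f0>1.5: break
st('touch'); r.set_gripper(1.0); st('rel')
r.move_linear(vw(-68,4,160)); 
p=vw(34,-184,190); print(r.inverse_kinematics(p,down(8.5)),r.inverse_kinematics(p,down(188.5)),r.current_q())
r.move_to(p,down(8.5)); st('over crank')
for n in('top','scene'):
    im=shot(n); np.save(n+'2.npy',im,allow_pickle=True); save(im,n+'2.png')
a=cv2.imread('pics/top2.png')[120:270,200:400];b=cv2.imread('pics/scene2.png')[150:300,220:420]
cv2.imwrite('pics/c2.png',cv2.convertScaleAbs(cv2.resize(np.hstack([a,b]),None,fx=2,fy=2),alpha=1.5))
E
```

```text
low t6.8 [ 0.492  -0.0301  0.0924] open 0.261 F [ 0.1  0.1 -1.3] pad 49.0
touch t8.0 [ 0.4917 -0.0301  0.0881] open 0.263 F [-0.1  0.2  1. ] pad 49.4
rel t8.7 [ 0.4916 -0.0301  0.088 ] open 1.000 F [ 0.6 -0.2  0.5] pad 0.0
[-3.84654283e-01  5.98749517e-01  1.42537992e+00 -4.44089210e-16
  1.11746322e+00 -5.33007269e-01] [-3.84654283e-01  5.98749517e-01  1.42537992e+00 -4.44089210e-16
  1.11746322e+00  2.60858538e+00] [-1.55672629e-01  3.74490079e-01  1.88578886e+00  1.75308069e-05
  8.81914796e-01 -1.87482164e+00]
over crank t10.5 [ 0.6199 -0.2004  0.1892] open 1.002 F [-0.3  0.9 -0.3] pad 0.0
```

View pics/c2.png

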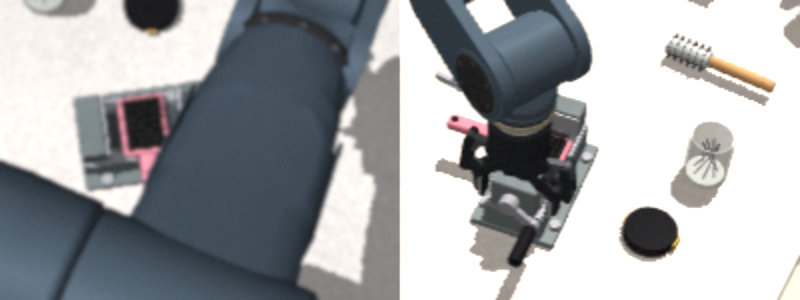

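The brush lies centred on the bed with its head between the jaws (crop (143,123)) and its handle out to the robot's side. Now I'll grip the crank and turn the first radian while watching the force.

```bash
cat >> h.py <<'E'
YG=-181.
R3=np.array([[np.cos(A),-np.sin(A),0],[np.sin(A),np.cos(A),0],[0,0,1]])
def vt():
    p=np.array(r.current_tool_pos())-[*VO,0]; return R3.T@p*1000
def vf(): return R3.T@np.array(r.current_contact_force())
def turn(q0,q1,step=.25,dx=0,dz=0,vel=.1,log=4):
    n=int(np.ceil((q1-q0)/step))
    for i,q in enumerate(np.linspace(q0,q1,n+1)[1:]):
        r.move_linear(vw(dx+45*np.sin(q),YG,91+dz+45*np.cos(q)),vel=vel)
        f=vf()
        if i%log==0 or i==n-1: print('q%.2f t%.1f'%(q,r.current_t()),vt().round(1),'f',f.round(1),'pad',round(r.current_finger_force(),1))
        if np.linalg.norm(f)>35: print('STOP force',q,f); return q
    return q1
E
python3 - <<'E'
from h import *
r.set_gripper(.55); r.move_linear(vw(35,YG,65),vel=.15); st('at'); print(vt(),vf())
r.set_gripper(0,40); st('gr'); print(vt(),vf())
q0=2.22; turn(q0,q0+1.0,.25,log=1)
E
```

```text
at t12.1 [ 0.6214 -0.1981  0.066 ] open 0.546 F [ 0.2  0.1 -0.1] pad 0.0
[  35.53974033 -181.30464422   66.02655514] [ 0.17443573  0.11333074 -0.10320252]
gr t12.4 [ 0.6216 -0.1981  0.0657] open 0.220 F [ 2.7 -0.5  0.6] pad 39.0
[  35.6774071  -181.34576161   65.7485584 ] [ 2.54065233 -0.9356745   0.63970768]
q2.47 t12.7 [  26.5 -181.    55.8] f [-8.6 -2.2  6.1] pad 39.9
q2.72 t12.9 [  17.3 -181.    50.5] f [-6.3  0.7 10.1] pad 40.3
q2.97 t13.2 [   7.2 -181.    47.7] f [-4.2  1.8 12.1] pad 40.3
q3.22 t13.5 [  -3.4 -181.1   47.5] f [-2.4  2.5 11.6] pad 40.2
```

```bash
python3 - <<'E'
from h import *
turn(3.22,9.5,.25,dx=-1,dz=2,log=3)
E
```

```text
q3.46 t13.7 [ -15.3 -181.2   50.7] f [ 0.1 -0.5  5.2] pad 39.8
q4.19 t14.5 [ -39.2 -181.3   70.5] f [ 5.4 -3.   6. ] pad 39.8
q4.91 t15.3 [ -44.4 -181.3  101.7] f [ 5.6 -4.1  1.5] pad 39.8
q5.64 t16.1 [ -28.3 -181.3  128.2] f [ 0.8 -6.1  2.4] pad 40.1
q6.36 t16.8 [   3.  -181.5  137.8] f [ 3.6 -4.9  7. ] pad 40.5
q7.08 t17.6 [  32.6 -181.4  124.2] f [ 7.9 -4.7  3. ] pad 40.3
q7.81 t18.4 [  44.8 -181.3   93.9] f [ 9.9 -7.2 -2.9] pad 39.8
q8.53 t19.2 [  32.8 -181.2   62.8] f [ 0.5 -8.9 -5.5] pad 39.4
q9.26 t19.9 [   5.3 -181.    48.1] f [-3.5 -6.2  3.1] pad 40.4
q9.50 t20.2 [  -5.1 -181.1   48.1] f [-2.4 -3.9  6.4] pad 40.5
```

```bash
python3 - <<'E'
from h import *
turn(9.5,14.4,.25,dx=-1,dz=1.5,log=3)
im=shot('scene'); save(im,'s3.png'); np.save('s3.npy',im,allow_pickle=True)
cv2.imwrite('pics/c3.png',cv2.convertScaleAbs(cv2.resize(cv2.imread('pics/s3.png')[180:290,220:340],None,fx=5,fy=5,interpolation=cv2.INTER_CUBIC),alpha=1.6))
E
```

```text
q9.74 t20.4 [ -15.2 -181.    50.3] f [ 0.7 -2.3  7.9] pad 40.8
q10.48 t21.2 [ -39.4 -181.2   70.9] f [ 4.3 -3.4  5.2] pad 40.5
q11.21 t22.0 [ -44.2 -181.3  102.5] f [ 5.2 -5.7  1.5] pad 40.2
q11.95 t22.8 [ -27.1 -181.3  129.1] f [ 0.9 -6.3  3.1] pad 40.4
q12.69 t23.6 [   5.1 -181.5  137.6] f [ 3.4 -5.8  7.9] pad 40.8
q13.42 t24.3 [  34.3 -181.4  122.3] f [ 7.3 -5.5  3.2] pad 40.5
q14.16 t25.1 [  44.7 -181.3   90.8] f [ 9.  -6.9 -4.8] pad 40.0
q14.40 t25.4 [  42.5 -181.3   79.3] f [ 8.6 -8.1 -5.4] pad 39.7
```

View pics/c3.png

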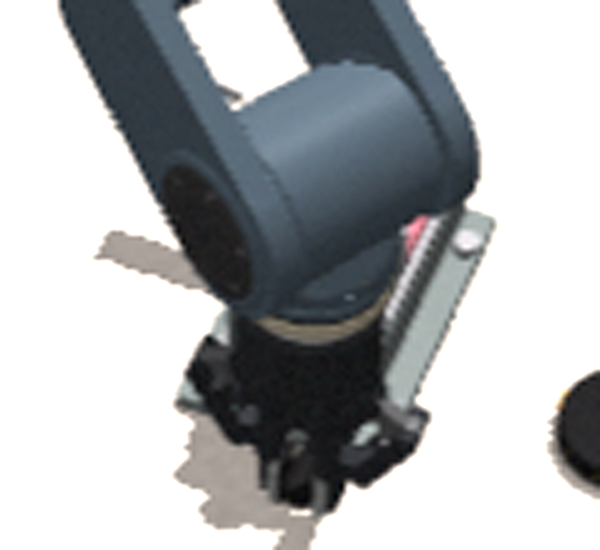

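The arm hides the vise here; only a bit of pink at crop (415,235) shows. The angle is well known from the handle position, so I'll squeeze to about 16.5 rad (≈4 mm of pad), release and look.

```bash
python3 - <<'E'
from h import *
turn(14.4,16.5,.2,dx=-1,dz=1.5,log=1)
r.set_gripper(.55); st('rel'); p=vt(); print(p)
r.move_linear(vw(p[0],p[1],200)); r.move_to([.25,-.40,.30],down(8.5)); st('away')
for n in('top','scene'):
    im=shot(n); np.save(n+'4.npy',im,allow_pickle=True); save(im,n+'4.png')
a=cv2.imread('pics/top4.png')[135:235,225:345];b=cv2.imread('pics/scene4.png')[180:280,240:340]
cv2.imwrite('pics/c4.png',cv2.convertScaleAbs(cv2.resize(np.hstack([a,b]),None,fx=3.6,fy=3.6,interpolation=cv2.INTER_CUBIC),alpha=1.7))
R=R3[:2,:2]
im=np.load('top4.npy',allow_pickle=True).item(); c=cloud(im).reshape(-1,3); v=(c[:,:2]-[.558,-.022])@R*1000
for t,lo,hi,a,b in(('fixed',.1,.108,35,110),('slide',.1,.108,-84,35),('head',.07,.099,-20,50)):
    m=(c[:,2]>lo)&(c[:,2]<hi)&(v[:,1]>a)&(v[:,1]<b)&(abs(v[:,0])<60); print(t,m.sum(),np.percentile(v[m],[1,50,99],axis=0).round(1).tolist())
E
```

```text
q14.59 t25.7 [  39.  -181.3   71.2] f [ 4.2 -8.1 -5.9] pad 39.7
q14.78 t25.9 [  33.9 -181.2   63.8] f [ 1.9 -8.2 -5.2] pad 39.7
q14.97 t26.2 [  27.8 -181.1   57.7] f [-0.4 -7.8 -2.3] pad 40.0
q15.16 t26.4 [  20.9 -181.    53. ] f [-2.8 -6.7  1.1] pad 40.3
q15.35 t26.7 [  13.5 -181.    49.8] f [-2.6 -6.4  2.9] pad 40.6
q15.55 t26.9 [   5.6 -181.    48. ] f [-1.9 -4.8  5.5] pad 40.8
q15.74 t27.2 [  -2.6 -180.9   47.7] f [-1.3 -4.2  6.1] pad 40.8
q15.93 t27.4 [ -10.8 -181.    48.9] f [ 1.5 -3.9  6.1] pad 40.9
q16.12 t27.7 [ -18.7 -181.1   51.7] f [ 2.9 -3.9  6.7] pad 40.8
q16.31 t27.9 [ -25.9 -181.1   55.9] f [ 4.4 -4.   5.7] pad 40.7
q16.50 t28.2 [ -32.3 -181.1   61.4] f [ 6.4 -3.1  4.5] pad 40.7
rel t28.5 [ 0.5531 -0.2075  0.0604] open 0.548 F [-0.   0.5  0. ] pad 0.0
[ -33.48389921 -180.52125849   60.40311828]
away t31.0 [ 0.2506 -0.3997  0.2996] open 0.551 F [ 0.5 -0.9 -0.4] pad 0.0
fixed 383 [[-39.2, 51.4], [0.6, 71.1], [38.8, 88.1]]
slide 291 [[-39.2, -62.7], [-0.9, -31.0], [38.6, -12.4]]
head 795 [[-57.4, -19.2], [-6.2, 17.7], [37.5, 49.2]]
```

View pics/c4.png

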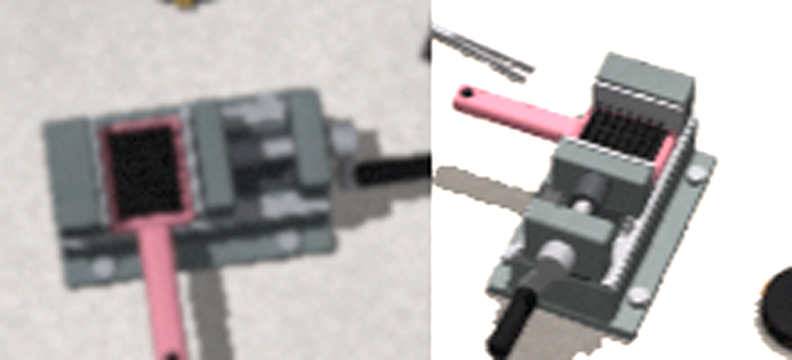

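The pictures show the head seated between both jaws: crop (145,170) from the top, (628,130) in the scene view. The bristles are up, the handle sticks out clear, and the pad is squeezed about 4 of its 6 mm. The robot is clear, so I'm handing in.

```bash
python3 -c "
from h import *
print(r.hand_in(), r.current_t())"
```

```text
the job is handed in; nothing more can be done
the job is handed in; nothing more can be done
```

The paddle brush is clamped by its head in the vise, bristles up and handle clear to the robot's side, with the sprung pad squeezed about 4 of its 6 mm; I let go of the crank, moved the arm clear and handed the job in at about 31 s.

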